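# Put the ingot mould away behind a push-latched locker door

### The arm

A 6-joint arm with a two-finger parallel gripper is mounted at the origin on a cart in front of the work surface, level with it; the furniture and walls round the work are solid. World frame = base frame: x ahead of the robot, y to its left, z up, the work surface at z = 0. Lengths are in m, angles in rad, forces in N, time in s.
With the tool pointing down it reaches from about 0.325 to 0.9 m from the base axis. Payload 6.1 kg.
Tool frame: the origin (TCP) lies midway between the tips of the shut fingers; the grasp point (between the pads) lies 19 mm behind it; x points along the fingers, y is the direction in which the jaws open and shut, and the axes are right-handed (so a half turn about x gives the same grasp; the last joint's range is limited). The gripper opens to 85 mm and grips with 20 to 120 N. Pads are 22 mm wide; open, the fingers measure 114 mm over their backs; the gripper's body (76 mm by 85 mm) begins 54 mm behind the grasp point. The pads swing forward as they close: fully open they stand 13 mm farther back than shut.
Start: joints at [-1.375, 0.22, 1.526, -0, 1.395, -0.126], TCP at [0.198, -0.593, 0.231] pointing down, gripper open.
Joint ranges: [-2.98, 2.98], [-0.91, 2.08], [0.09, 2.57], [-1.24, 4.39], [0.2, 2.65], [-2.68, 2.68]. Speed limits (rad/s): [2.57, 2.57, 3.01, 3.14, 3.14, 3.14].

### API

Orientations are given as [roll, pitch, yaw] about the fixed x, y, z axes, in that order (R = Rz(yaw) Ry(pitch) Rx(roll)).
In Python, from plant import movep, move_l, set_joints, gripper_to, hold, inverse_kinematics, observe, get_image, get_calibration, Unreachable, job_done gives the robot as it stands. Calls block until the motion is done:
- movep(position, orientation): joint-space move of the TCP to a pose.
- move_l(position, feed=0.15, rotation=None, max_force=None): straight line of the TCP; rotation=None keeps the orientation; feed is the mean speed in m/s. With max_force (N) it stops when the force on the tool has changed by that much, and returns True; else False.
- set_joints(angles): joint-space move.
- gripper_to(opening, f_grip=None): finger opening in m; f_grip is the grip in N (None keeps the last); returns when the fingers have stopped.
- hold(seconds).
- inverse_kinematics(position, orientation): joint angles nearest the present ones, or None.
- observe(): the state.
- get_image(name): name is "scene" or "top"; returns (picture, depth): 480x640x3 uint8, red, green, blue; 480x640 float32, m along the optical axis (not along the pixel's ray), 0 where there is no reading.
- get_calibration(name): a dict with "intrinsics" (3x3 intrinsics, pixels), "world_from_camera" (4x4, takes a point from camera to world coordinates). Camera axes: x right, y down, z forward; pixel columns grow to the right and rows downward; lengths in m; the calibration is good to about 2 mm. A picture is of the moment at which its call begins. get_calibration takes no time and is no camera call.
A pose or a line that the arm cannot do raises Unreachable and nothing moves.
- job_done(): hands the job in, once; it reports no verdict.
The state is a dict: "time_s": time; "q": joint angles; "joint_velocities": joint speeds; "joint_torque": joint torques, N m; "eef_pos": TCP position; "tcp_rot": TCP orientation; "ft_force": force on the tool from outside, world axes, zero at the start; "torque": the same for the moment, N m; "opening": finger opening in m.
Only numpy, scipy, OpenCV 4.12 (cv2) and the standard library are available. Lean on these libraries where they do the work, as an engineer would, in place of code of your own. Each camera call takes 0.05 s, during which the arm holds its last target.

### The job

Put the ingot mould from the front part of the table (not the one farther back at the far left) away in the low steel tool locker: press its handleless door so that the push latch frees it, swing the door wide open, and slide the mould through the doorway until it lies flat and fully inside. Then swing the door shut and press it once more, so that it stays latched, flush with the locker's front. Leave all the other things where they are.

Things in the scene. Friction and masses are not known exactly. Their poses are not given: they have to be found in the camera images.
- locker: Low grey steel tool locker bolted to the table, 190 deep x 200 wide x 57 mm high. Origin: on the table, in the plane of the shut door's front face, midway between the side walls (10 mm thick, at y = +/-90 to 100 mm; the right one begins 30 mm behind the front plane). +x points into the locker (away from the robot), +y to its left, z up. Open below: things slide in on the table top. Back wall at x = 182 mm.
- lane_in (a point): Point on the table in the doorway's front plane, 15 mm right of its middle: the middle of the lane for the mould. The lane runs along the locker's x, about y = -55 to +50 mm of the locker, between a black latch housing at the right (x from 40 mm, y -90 to -58 mm) and the stored screwdriver at the left. The roof begins 45 mm behind the front plane; before it the doorway is open from above.
- door (a joint): Upright handleless door, 172 wide x 50 high x 12 mm thick, 4 to 54 mm above the table. Hinge at the left (locker frame x = 0, y = +88 mm), free edge at the right (y = -85 mm). Value in rad: 0 = shut, flush, latched; grows as the free edge swings out towards the robot; 1.57 = square to the front, stop at 1.75; down to -0.05 = pressed in beyond flush. Friction 0.12 N m keeps it where it is left.
- latch_rod (a joint): Push-push latch rod, 8 mm thick, rubber tip 11 mm, along the locker's x at y = -74 mm, 28 mm above the table; it bears on the door's back, 162 mm from the hinge. Value in m: 0 = latched, 0.058 = fully out, -0.008 = pressed in to the stop. The door loses touch with it beyond 0.35 rad. Shutting the door pushes it in against 4 to 7 N (more if fast). A press less than 7 mm beyond flush does not switch it.
- door_hinge (a point): Point on the door's hinge axis, at the door's top edge, 54 mm above the table, in the plane of the door's front face.
- door_push (a point): Point on the door's front face, in front of the latch rod, 162 mm from the hinge axis, 29 mm above the table; moves with the door. Pressed here 8 mm inwards to the stop (about 9 N, a hard stop follows) and let go, the latch frees: the rod pushes the door ajar to 0.35 rad within about 1 s (free edge 58 mm out). With the door swung shut again, the same press, let go, latches it flush.
- ingot_mould: Small ingot mould: dark steel bar 36 wide x 100 long x 22 mm high, about 0.45 kg, with a 12 mm wide groove, 10 mm deep, along its top. Origin: centre of its underside; its y axis runs along the 100 mm length, z up. Lies loose on the table, in any yaw, left or right of the locker's front. A like one farther back at the far left belongs to the room and is fixed.
- steel_block: Plain square hardened-steel slab, 64x64x20 mm. Loose bystander, to be left alone. Origin: centre of its underside.
- screwdriver_yellow: Screwdriver, 158x27x23 mm, kept INSIDE the locker, lying lengthwise along its left wall. Loose bystander, to be left alone. Origin: centre of its underside.
- dapping_block: Cube with round hollows in its top, 50x50x51 mm. Loose bystander, to be left alone. Origin: centre of its underside.
- brass_brush: Narrow long-handled brush, 180x19x15 mm. Loose bystander, to be left alone. Origin: centre of its underside.
- masking_tape: Roll of tape lying flat, 98 mm across, 25 mm high. Loose bystander, to be left alone. Origin: centre of its underside.
- flux_dropper: Small dropper bottle standing upright, 33 mm across, 102 mm high. Loose bystander, to be left alone. Origin: centre of its underside.

How it is judged:
By the outcome, as a careful person would: the job done as asked, in the order asked, and still so for the second after the job is handed in, with the robot touching nothing.
It also fails if it takes over 72 s, if anything falls off the work surface, if the arm or the gripper's body presses on something with over 40 N, if the wrist force passes 120 N, or if a joint passes its speed limit or range.

## Working session

There is one attempt and no reset: what is moved stays moved. The work goes in short steps, each a Python script; the robot and the scene stay as the last script left them, time stands still between calls to the robot, and variables do not carry over. Pictures are saved under pics/ and viewed, and the job is handed in when it is done.

```bash
ls; mkdir -p pics; python3 - <<'E'
from plant import *
import cv2,numpy as np
for n in("scene","top"):
    p,d=get_image(n); cv2.imwrite(f"pics/{n}0.png",p[...,::-1]); np.save(f"pics/{n}0d.npy",d)
    c=get_calibration(n); print(c)
print(observe())
E
```

```text
pics
{'intrinsics': array([[613.88556909,   0.        , 315.41020505],
       [  0.        , 613.88556909, 242.13383844],
       [  0.        ,   0.        ,   1.        ]]), 'world_from_camera': array([[-0.65316861, -0.46688998,  0.59614135, -0.34228519],
       [-0.75690237,  0.38004239, -0.53166398,  0.78969668],
       [ 0.02166961, -0.79848703, -0.60162189,  0.96514751],
       [ 0.        ,  0.        ,  0.        ,  1.        ]])}
{'intrinsics': array([[465.65249926,   0.        , 327.52204963],
       [  0.        , 465.65249926, 235.82543465],
       [  0.        ,   0.        ,   1.        ]]), 'world_from_camera': array([[-0.00428554, -0.99534447,  0.09628615,  0.42178275],
       [-0.99993646,  0.00526932,  0.00996528, -0.0132744 ],
       [-0.01042625, -0.09623733, -0.99530381,  1.17874358],
       [ 0.        ,  0.        ,  0.        ,  1.        ]])}
{'time_s': 0.1, 'q': array([-1.37511565e+00,  2.21150861e-01,  1.52750773e+00,  1.01246636e-05,
        1.39470941e+00, -1.26103713e-01]), 'joint_velocities': array([ 9.65807558e-05, -1.77080404e-03, -3.53773423e-03, -9.76870010e-04,
        2.56929053e-03,  1.86409592e-03]), 'joint_torque': array([ 1.18615346e-03, -4.98245001e+01, -3.90544403e+01, -3.59155656e-04,
        5.70777396e-03,  3.03136562e-05]), 'eef_pos': array([ 0.19755164, -0.59237575,  0.23030058]), 'tcp_rot': array([-1.70251294,  1.56902095,  1.76086231]), 'ft_force': array([-0.54080281, -0.14110027, -0.23177371]), 'torque': array([-0.01081369,  0.03365865, -0.0059284 ]), 'opening': 0.08524152392326759}
```

View pics/scene0.png

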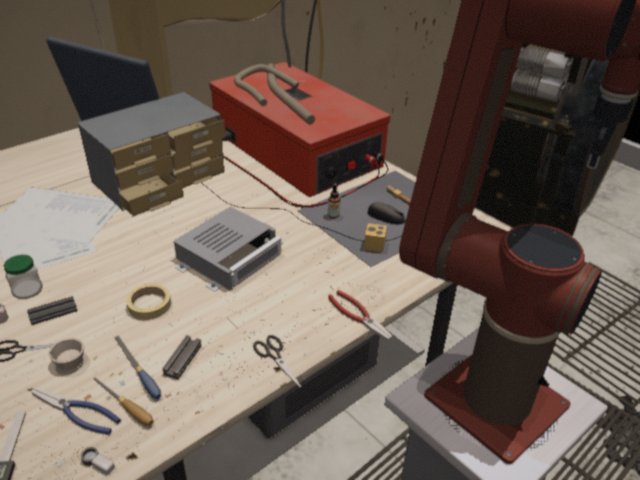

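View pics/top0.png

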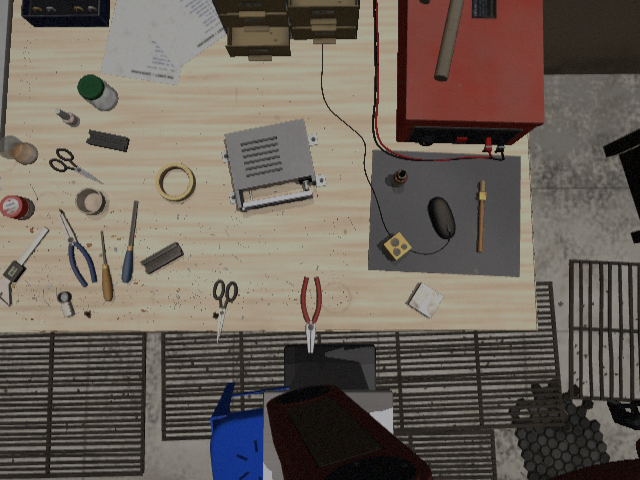

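Top view: the front mould is at about (162,257), the fixed one at (108,140), and the locker at about (270,165) with its front at the bottom edge. The tape is at (175,183). I'll zoom in next.

```bash
python3 - <<'E'
import cv2
t=cv2.imread("pics/top0.png"); s=cv2.imread("pics/scene0.png")
cv2.imwrite("pics/t1.png",cv2.resize(t[110:220,210:340],None,fx=6,fy=6,interpolation=cv2.INTER_CUBIC)[:600])
cv2.imwrite("pics/t2.png",cv2.resize(t[230:285,125:200],None,fx=8,fy=8,interpolation=cv2.INTER_CUBIC))
cv2.imwrite("pics/s1.png",cv2.resize(s[200:300,165:295],None,fx=6,fy=6,interpolation=cv2.INTER_CUBIC))
E
```

```text
(no output)
```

View pics/t1.png

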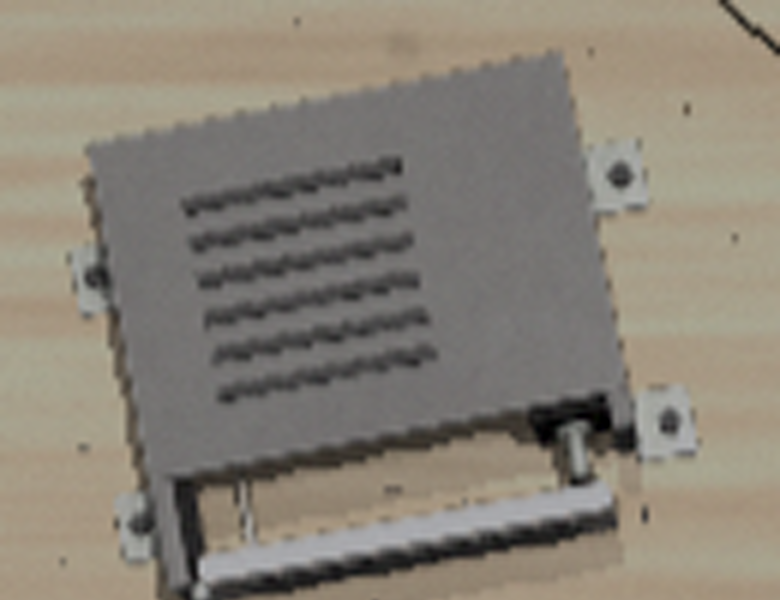

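View pics/t2.png

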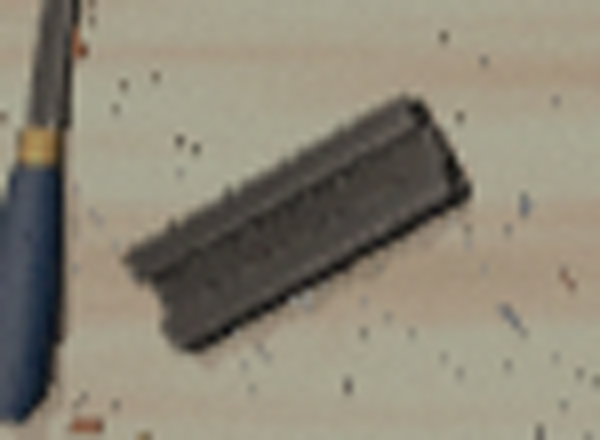

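View pics/s1.png

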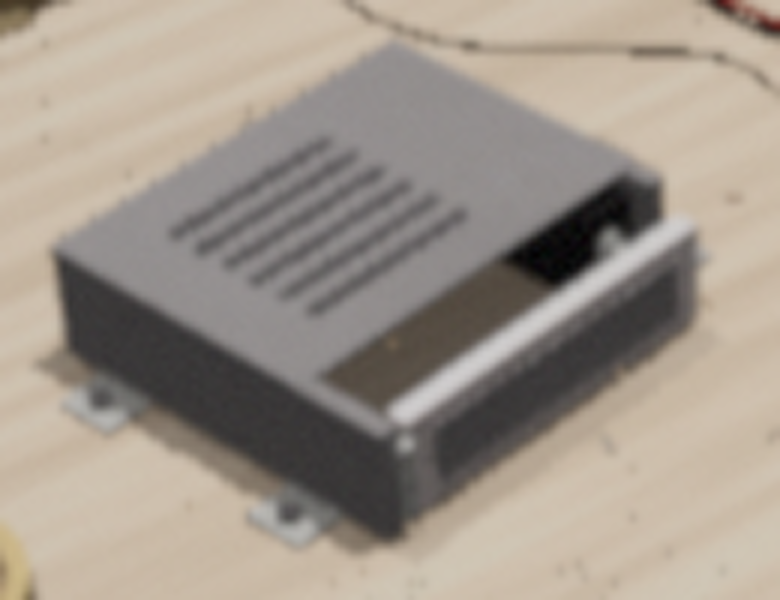

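```bash
cat > h.py <<'E'
from plant import *
import cv2,numpy as np
def cloud(n,d):
    c=get_calibration(n);K=c["intrinsics"];T=c["world_from_camera"]
    v,u=np.mgrid[0:480,0:640]
    P=np.stack([(u-K[0,2])/K[0,0]*d,(v-K[1,2])/K[1,1]*d,d],-1)
    return P@T[:3,:3].T+T[:3,3]
def cast(n,px,z):
    c=get_calibration(n);K=c["intrinsics"];T=c["world_from_camera"]
    px=np.atleast_2d(np.array(px,float))
    r=np.c_[(px[:,0]-K[0,2])/K[0,0],(px[:,1]-K[1,2])/K[1,1],np.ones(len(px))]@T[:3,:3].T
    return T[:3,3]+r*((z-T[2,3])/r[:,2])[:,None]
def proj(n,P):
    c=get_calibration(n);K=c["intrinsics"];T=c["world_from_camera"]
    p=(np.atleast_2d(P)-T[:3,3])@T[:3,:3]
    return p[:,:2]/p[:,2:]*[K[0,0],K[1,1]]+K[:2,2]
E
python3 - <<'E'
from h import *
for n,roi in(("top",(slice(100,230),slice(200,345))),("scene",(slice(200,300),slice(165,295)))):
    d=np.load(f"pics/{n}0d.npy");W=cloud(n,d)
    m=np.zeros((480,640),np.uint8); m[roi]=((abs(W[roi][...,2]-.057)<.007))*255
    img=cv2.imread(f"pics/{n}0.png")
    # table check
    print(n,"npix",(m>0).sum(),"median z",np.median(W[...,2][m>0]))
    m=cv2.morphologyEx(m,cv2.MORPH_CLOSE,np.ones((5,5)))
    mo=cv2.morphologyEx(m,cv2.MORPH_OPEN,np.ones((15,15)))
    cn=max(cv2.findContours(mo,0,1)[0],key=cv2.contourArea)[:,0]
    r=cast(n,cn,.057)[:,:2]
    R=cv2.minAreaRect((r*1000).astype(np.float32)); print("roof",R, cv2.boxPoints(R).round(1).tolist())
    o=img.copy(); o[m>0]=o[m>0]//2+np.array([0,0,120],np.uint8); o[mo>0,1]=200
    cv2.imwrite(f"pics/m_{n}.png",cv2.resize(o[roi],None,fx=4,fy=4))
# mould
for n,roi in(("top",(slice(235,285),slice(132,195))),("scene",(slice(330,385),slice(155,207)))):
    img=cv2.imread(f"pics/{n}0.png"); g=img.max(-1); m=np.zeros((480,640),np.uint8)
    m[roi]=(g[roi]<115)*255
    k,l,st,ce=cv2.connectedComponentsWithStats(m); i=1+st[1:,4].argmax(); m=(l==i).astype(np.uint8)*255
    cn=max(cv2.findContours(m,0,1)[0],key=cv2.contourArea)[:,0]
    for z in (.022,.015): 
        R=cv2.minAreaRect((cast(n,cn,z)[:,:2]*1000).astype(np.float32)); print("mould",n,z,R)
    W=cloud(n,np.load(f"pics/{n}0d.npy")); print("z pct",np.percentile(W[...,2][m>0],[5,50,90]), "cloud mean",W[(m>0)&(W[...,2]>.008)].mean(0))
    T=(m>0)&(W[...,2]>.008)
    R=cv2.minAreaRect((W[T][:,:2]*1000).astype(np.float32)); print("cloudrect",R)
    o=img.copy(); o[m>0,2]=200; cv2.imwrite(f"pics/mm_{n}.png",cv2.resize(o[roi],None,fx=8,fy=8))
E
```

```text
top npix 5095 median z 0.05763169650870248
roof ((732.0262451171875, 141.20628356933594), (150.8318634033203, 199.91725158691406), 10.755003929138184) [[639.2999877929688, 225.3000030517578], [676.5999755859375, 28.899999618530273], [824.7999877929688, 57.099998474121094], [787.5, 253.5]]
scene npix 3113 median z 0.05499785683185776
roof ((725.1663818359375, 144.76901245117188), (153.72006225585938, 204.87432861328125), 10.865888595581055) [[630.4000244140625, 230.89999389648438], [669.0, 29.700000762939453], [820.0, 58.70000076293945], [781.2999877929688, 259.8999938964844]]
mould top 0.022 ((480.6822814941406, 411.6925048828125), (39.2878532409668, 104.30707550048828), 29.913949966430664)
mould top 0.015 ((481.0387268066406, 414.2641906738281), (39.52558135986328, 104.93830871582031), 29.913959503173828)
z pct [0.0060951  0.02006271 0.02482949] cloud mean [0.48207908 0.41226353 0.02097956]
cloudrect ((473.15863037109375, 224.26124572753906), (479.32672119140625, 80.60115814208984), 87.34093475341797)
mould scene 0.022 ((469.6147766113281, 420.0010070800781), (42.314239501953125, 111.32267761230469), 29.852375030517578)
mould scene 0.015 ((475.64068603515625, 417.2571105957031), (42.6282844543457, 112.14888000488281), 29.852357864379883)
z pct [0.00416979 0.01625684 0.02157523] cloud mean [0.46914534 0.42123837 0.02494043]
cloudrect ((98.76589965820312, 609.838623046875), (80.14022827148438, 949.2510375976562), 62.98891830444336)
```

```bash
python3 - <<'E'
import cv2,numpy as np
a=[cv2.imread(f"pics/{x}.png") for x in("m_top","m_scene","mm_top","mm_scene")]
c=np.zeros((1100,1150,3),np.uint8)
c[:a[0].shape[0],:580]=a[0];c[:400,600:600+a[1].shape[1]]=a[1];c[540:540+a[2].shape[0],:504]=a[2];c[540:540+a[3].shape[0],600:600+a[3].shape[1]]=a[3]
cv2.imwrite("pics/c1.png",cv2.resize(c,None,fx=.54,fy=.54))
E
```

```text
(no output)
```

View pics/c1.png

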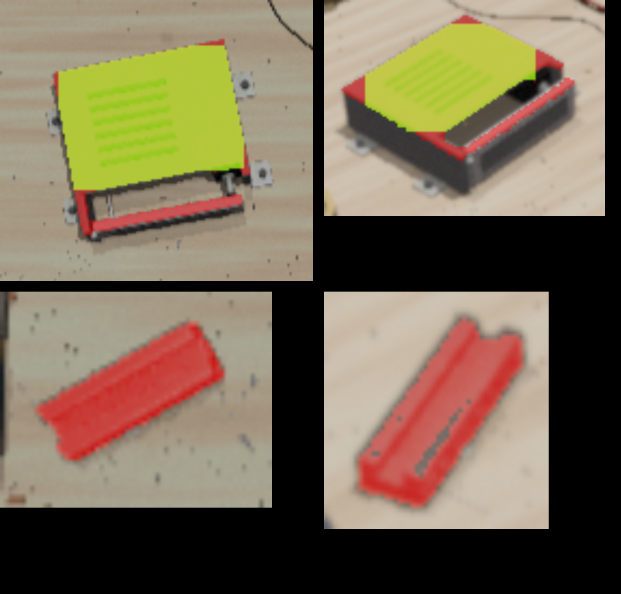

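```bash
python3 - <<'E'
from h import *
t=cv2.imread("pics/top0.png"); s=cv2.imread("pics/scene0.png")
cv2.imwrite("pics/t3.png",cv2.resize(t[175:220,225:325],None,fx=8,fy=8,interpolation=cv2.INTER_CUBIC))
cv2.imwrite("pics/s3.png",cv2.resize(s[225:295,215:295],None,fx=8,fy=8,interpolation=cv2.INTER_CUBIC))
f=lambda p,ox,oy,k:((np.array(p)+.5)/k-.5+[ox,oy])
T=f([(88,148),(562,53)],210,110,6);S=f([(57,251),(395,42)],165,200,6)
print(cast("top",T,.057),cast("scene",S,.057))
E
```

```text
[[0.78456892 0.2528296  0.057     ]
 [0.82340923 0.05695274 0.057     ]] [[0.77784544 0.25313047 0.057     ]
 [0.81832803 0.05964441 0.057     ]]
```

View pics/t3.png

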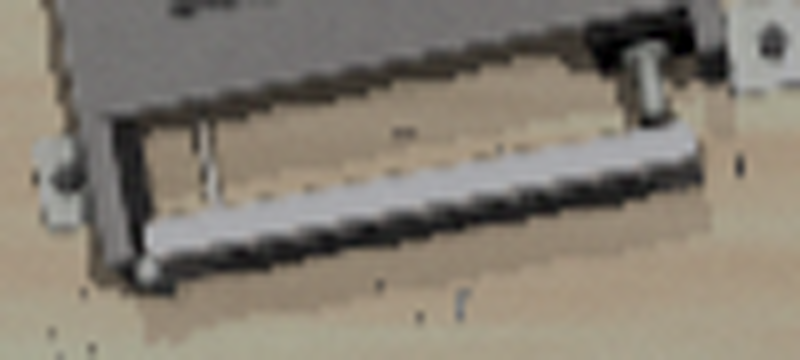

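View pics/s3.png

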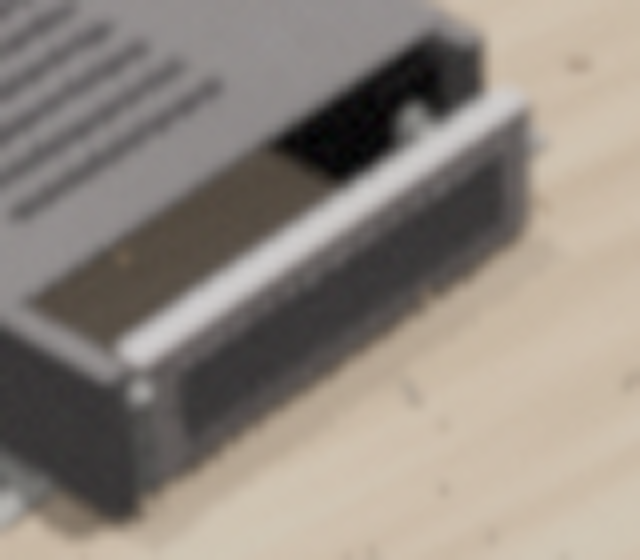

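```bash
python3 - <<'E'
from h import *
f=lambda p,ox,oy,k:((np.array(p)+.5)/k-.5+[ox,oy])
T=f([(150,256),(697,157)],225,175,8);S=f([(128,364),(528,104)],215,225,8)
print(cast("top",T,.054)[:,:2],cast("scene",S,.054)[:,:2])
for n in("top","scene"):
    W=cloud(n,np.load(f"pics/{n}0d.npy"))
    q=proj(n,[[.55,.12,0],[.5,.25,0],[.6,.3,0]]).astype(int)
    print([W[b-3:b+3,a-3:a+3].mean((0,1)).round(4) for a,b in q])
# candidate
for o,y in(([.6165,.1195],.190),):
    pass
E
```

```text
[[0.60360099 0.2036897 ]
 [0.63323616 0.03632595]] [[0.60331182 0.20719464]
 [0.62959936 0.03940374]]
[array([0.5525, 0.1233, 0.0016]), array([5.022e-01, 2.528e-01, 3.000e-04]), array([0.6025, 0.3032, 0.0008])]
[array([ 0.5572,  0.1188, -0.0015]), array([ 0.5054,  0.2491, -0.0019]), array([ 0.6055,  0.2984, -0.0021])]
```

```bash
python3 - <<'E'
import numpy as np
from h import *
L=np.array([[.190,.1],[.190,-.1],[0,.087],[0,-.085]])
def fit(W):
    a=L-L.mean(0);b=W-W.mean(0);U,_,V=np.linalg.svd(a.T@b);R=V.T@U.T
    t=W.mean(0)-R@L.mean(0);return R,t
A=np.array([[.78457,.25283],[.82341,.05695],[.6036,.2037],[.63324,.03633]]);B=np.array([[.77785,.25313],[.81833,.05964],[.6033,.2072],[.6296,.0394]])
for W in(A,B,(A+B)/2):
    R,t=fit(W);print(np.arctan2(R[1,0],R[0,0]),t,((L@R.T+t-W)*1000).round(1).tolist())
E
```

```text
0.18909854759094816 [0.61799245 0.11910392] [[1.2, 0.2], [-0.0, -0.3], [-2.0, 0.9], [0.7, -0.7]]
0.18505293444779025 [0.61398398 0.12187117] [[4.5, 2.0], [0.8, -1.1], [-5.3, 0.2], [0.0, -1.1]]
0.18709044980832928 [0.61598829 0.12048614] [[2.9, 1.1], [0.4, -0.7], [-3.6, 0.5], [0.4, -0.9]]
```

```bash
cat >> h.py <<'E'
YAW=.187;O=np.array([.616,.1205]);H=np.array([0,.088])
R2=np.array([[np.cos(YAW),-np.sin(YAW)],[np.sin(YAW),np.cos(YAW)]])
def lk(x,y,z): # locker frame (m) -> world
    return [*(O+R2@[x,y]),z]
def tolk(p): return R2.T@(np.array(p[:2])-O)
def ori(a):  # jaw angle in world, tool down
    return [0,np.pi/2,a-np.pi/2]
def best(p,a):
    c=[(abs(q[5]),b,q) for b in(a,a+np.pi,a-np.pi) if (q:=inverse_kinematics(p,ori(b))) is not None]
    c.sort(key=lambda t:t[0]); return c[0][1]
def st(m=""):
    s=observe();print(m,"t",round(s["time_s"],2),"tcp",s["eef_pos"].round(4),"lk",tolk(s["eef_pos"]).round(4),"F",s["ft_force"].round(1),"op",round(s["opening"],4))
def snap(n,f,roi=None,k=1):
    p,d=get_image(n);b=p[...,::-1]
    if roi: b=cv2.resize(b[roi[1]:roi[3],roi[0]:roi[2]],None,fx=k,fy=k,interpolation=cv2.INTER_CUBIC)
    cv2.imwrite(f"pics/{f}.png",b);return p,d
E
python3 - <<'E'
from h import *
J=YAW+np.pi/2
p=lk(-.045,-.074,.15)
a=best(p,J);print(a,inverse_kinematics(p,ori(a)).round(2))
print(proj("top",[lk(0,0,0),lk(0,.1,.057),lk(0,-.085,.054)]))
movep(p,ori(a));gripper_to(0.0);st()
move_l(lk(-.045,-.074,.022));st("down")
r=move_l(lk(0.004,-.074,.022),feed=.03,max_force=12);st(r)
snap("scene","pr1",(165,200,295,300),6)
E
```

```text
-1.3837963267948965 [-0.07  0.2   1.71 -0.    1.23  1.32]
[[279.79224031 204.93038525]
 [236.8788126  208.91531343]
 [311.42032586 194.76688389]]
 t 3.51 tcp [0.5855 0.0394 0.15  ] lk [-0.045 -0.074] F [-0.2 -0.8 -0.6] op -0.0001
down t 4.51 tcp [0.5865 0.0394 0.0231] lk [-0.044  -0.0742] F [ 0.  -0.2 -0.2] op -0.0001
True t 5.76 tcp [0.6231 0.0468 0.0211] lk [-0.0067 -0.0738] F [-5.9 -1.4  3.9] op 0.0
```

View pics/pr1.png

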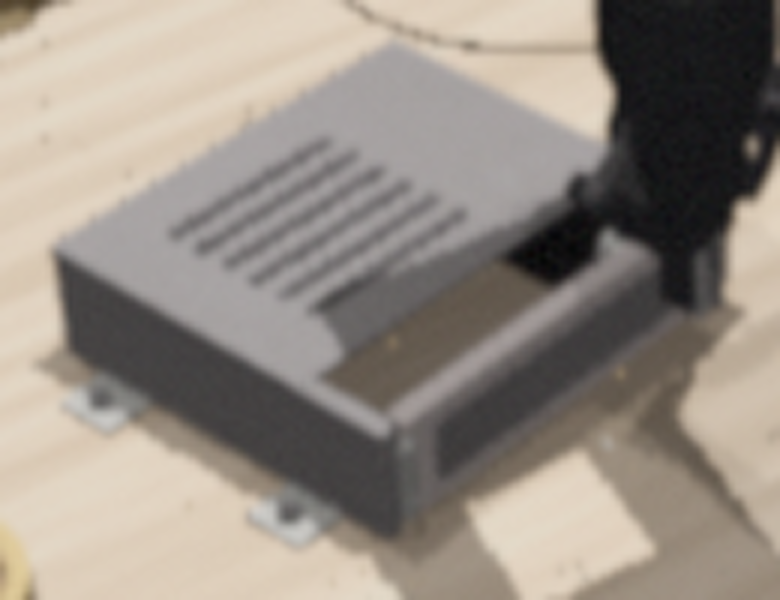

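The finger is on the door at the latch side and has pressed it in a few millimetres. I'll press a bit more to be sure of reaching the stop, then release.

```bash
python3 - <<'E'
from h import *
for i in range(3):
    r=move_l(lk(tolk(observe()["eef_pos"])[0]+.004,-.074,.022),feed=.02,max_force=10);st(r)
    if r and np.linalg.norm(observe()["ft_force"][:2])>12: break
move_l(lk(-.1,-.074,.022),feed=.15);st("back")
move_l(lk(-.1,-.074,.12),feed=.25)
snap("scene","pr2",(165,200,295,300),6);snap("top","pr2t",(200,100,345,230),5)
E
```

```text
False t 6.13 tcp [0.6238 0.047  0.0207] lk [-0.006  -0.0737] F [-7.7 -2.3  2. ] op 0.0
False t 6.38 tcp [0.625  0.0472 0.0207] lk [-0.0048 -0.0736] F [-8.1 -1.3  2.2] op 0.0003
False t 6.63 tcp [0.6261 0.0475 0.0207] lk [-0.0036 -0.0736] F [-8.4 -1.2  3.3] op -0.0
back t 7.44 tcp [0.5329 0.0292 0.0226] lk [-0.0986 -0.0743] F [ 0.8 -0.2  0.3] op 0.0003
```

View pics/pr2t.png

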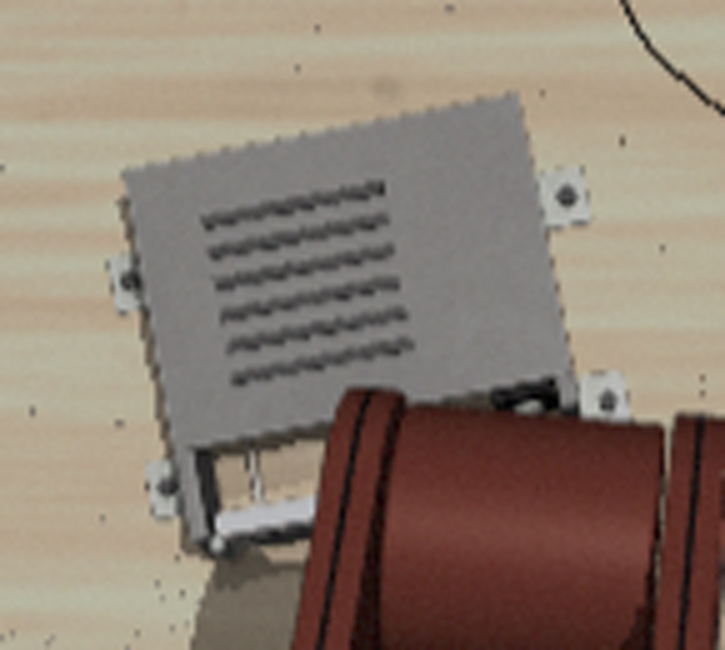

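View pics/pr2.png

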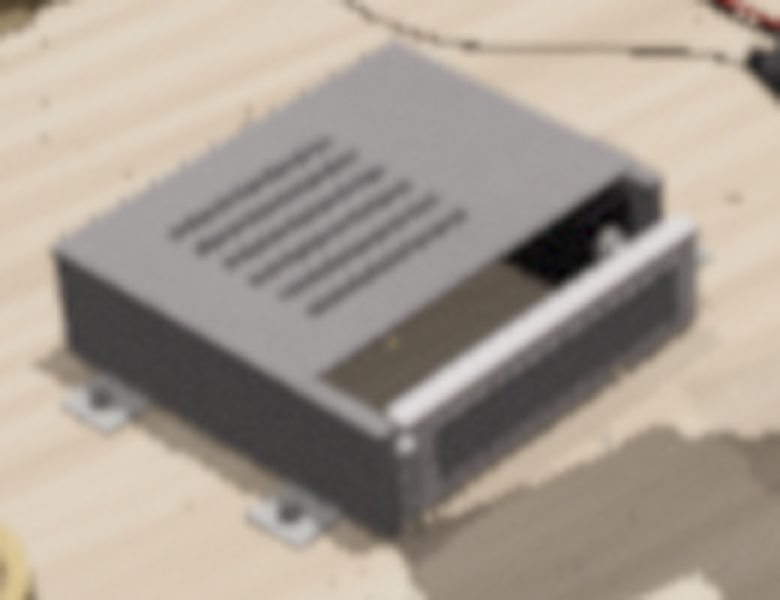

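The door has sprung back flush, so that press didn't reach the stop (only 8 N). I'll press deeper.

```bash
python3 - <<'E'
from h import *
move_l(lk(-.03,-.074,.022),feed=.25);st()
F0=observe()["ft_force"]
r=move_l(lk(-.008,-.074,.022),feed=.06);st(r)
x=-.008
while x<.012:
    x+=.0015
    r=move_l(lk(x,-.074,.022),feed=.03,max_force=18)
    s=observe();f=np.linalg.norm((s["ft_force"]-F0)[:2]);print(round(x,4),tolk(s["eef_pos"]).round(4),f.round(1),r)
    if r or f>15: break
move_l(lk(-.1,-.074,.022),feed=.15);st("back")
move_l(lk(-.1,-.074,.12),feed=.25)
hold(.3)
snap("scene","pr3",(165,200,295,300),6)
E
```

```text
t 8.72 tcp [0.5992 0.0422 0.0211] lk [-0.031  -0.0738] F [1.  0.1 0.2] op -0.0001
False t 9.23 tcp [0.6217 0.0461 0.0231] lk [-0.0082 -0.0742] F [-4.6 -0.8  3.1] op -0.0001
-0.0065 [-0.0073 -0.0741] 7.5 False
-0.005 [-0.0061 -0.0741] 8.8 False
-0.0035 [-0.0048 -0.0741] 9.4 False
-0.002 [-0.0034 -0.074 ] 10.5 False
-0.0005 [-0.0021 -0.074 ] 9.8 False
0.001 [-0.0006 -0.0739] 10.0 False
0.0025 [ 0.0003 -0.0738] 12.0 False
0.004 [ 0.0004 -0.0738] 18.3 False
back t 12.07 tcp [0.5332 0.0291 0.023 ] lk [-0.0984 -0.0744] F [-0.3  0.3  0.1] op -0.0001
```

View pics/pr3.png

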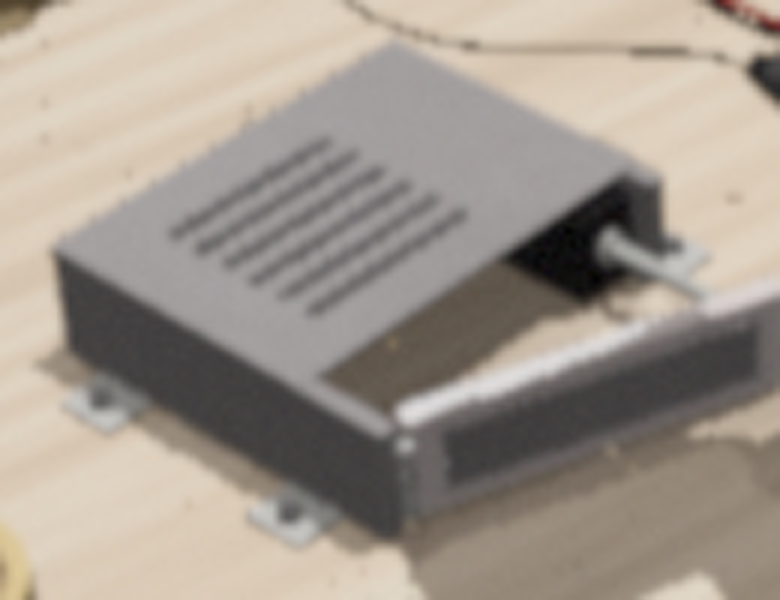

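The press reached the hard stop (18 N at x=0.0003). The door is now ajar and the rod is out. Next I'll reach in behind the door and swing it open.

```bash
cat >> h.py <<'E'
def arc(th,r,off): # off>0 behind (inside) the door front face
    c,s=np.cos(th),np.sin(th)
    return H+r*np.array([-s,-c])+off*np.array([c,-s])
E
python3 - <<'E'
from h import *
p=arc(.15,.115,.025);print(p)
move_l(lk(*p,.12),feed=.3);move_l(lk(*p,.024),feed=.2,max_force=15);st("in")
for th in np.linspace(.3,1.63,9):
    r=move_l(lk(*arc(th,.115,.025),.024),feed=.2,max_force=25)
    if r: st("force %.2f"%th);break
st("swept")
q=tolk(observe()["eef_pos"])
move_l(lk(q[0],q[1]-.04,.024),feed=.2);move_l(lk(q[0],q[1]-.04,.14),feed=.3)
m=[.480,.413,.14];a=best(m,np.radians(29.9));print(a)
gripper_to(.065);movep(m,ori(a));st()
snap("scene","op1")
E
```

```text
[ 0.00753389 -0.02944463]
in t 14.14 tcp [0.6291 0.0926 0.0248] lk [ 0.0077 -0.0299] F [1.1 0.3 0.5] op 0.0006
swept t 16.39 tcp [0.4891 0.1674 0.024 ] lk [-0.116   0.0697] F [0.1 0.2 0.9] op 0.0001
0.5218534463463045
 t 19.18 tcp [0.4802 0.4124 0.1399] lk [-0.0792  0.3121] F [-0.1 -1.1 -0.2] op 0.0649
```

View pics/op1.png

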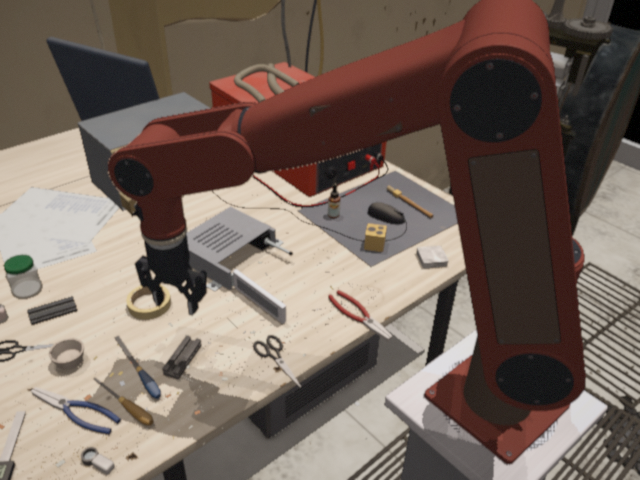

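The door stands open, from about (235,275) to (285,315), and the gripper is above the mould. I'll pick it up now.

```bash
python3 - <<'E'
from h import *
r=move_l([.480,.413,.005],feed=.15,max_force=12);st(("down",r))
gripper_to(.02,f_grip=50);st("grip")
snap("scene","gr1",(140,270,260,390),5)
E
```

```text
('down', False) t 20.28 tcp [0.4809 0.4136 0.0062] lk [-0.0783  0.3131] F [0.6 0.5 0.7] op 0.0649
grip t 20.66 tcp [0.4814 0.4139 0.0068] lk [-0.0777  0.3133] F [0.6 0.6 5.9] op 0.0347
```

View pics/gr1.png

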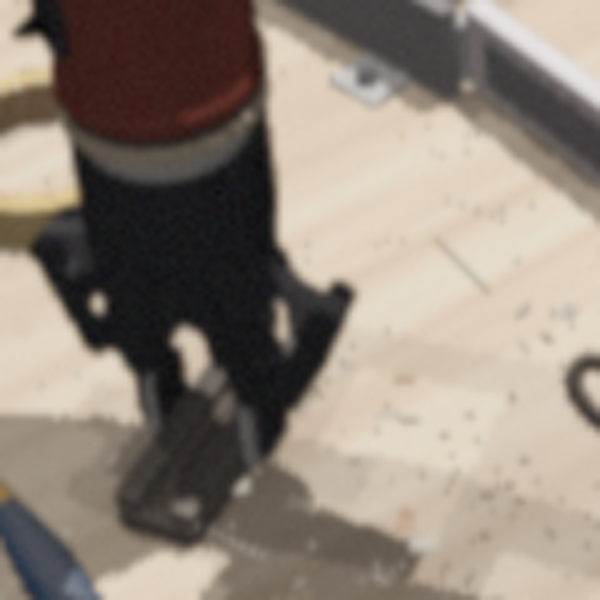

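```bash
python3 - <<'E'
from h import *
z0=observe()["eef_pos"][2]
move_l([.4814,.4139,.13],feed=.25);st("lift")
p=lk(-.05,-.012,.13);a=best(p,YAW+np.pi/2);print(a)
movep(p,ori(a));st("over")
move_l(lk(-.05,-.012,.02),feed=.2);r=move_l(lk(-.05,-.012,z0-.001),feed=.04,max_force=8);st(("down",r))
gripper_to(.06);st("rel")
move_l(lk(-.05,-.012,.11),feed=.3)
move_l(lk(-.14,-.012,.11),feed=.3)
snap("scene","pl1",(165,200,315,330),5);snap("top","pl1t",(190,150,340,280),5)
st()
E
```

```text
lift t 21.36 tcp [0.4799 0.413  0.1277] lk [-0.0793  0.3127] F [-0.4 -0.9 -6.2] op 0.0346
4.89938898038469
over t 22.6 tcp [0.5683 0.1    0.1287] lk [-0.0507 -0.0113] F [-0.8 -0.5 -5.2] op 0.0344
('down', True) t 23.7 tcp [0.57   0.0995 0.0068] lk [-0.0491 -0.0121] F [0.2 0.3 5.4] op 0.0349
rel t 24.07 tcp [0.5677 0.0994 0.0045] lk [-0.0514 -0.0117] F [ 0.4 -0.5 -0.3] op 0.0597
 t 25.12 tcp [0.4808 0.0827 0.1094] lk [-0.1398 -0.012 ] F [-0.1 -0.1  0.3] op 0.0599
```

View pics/pl1.png

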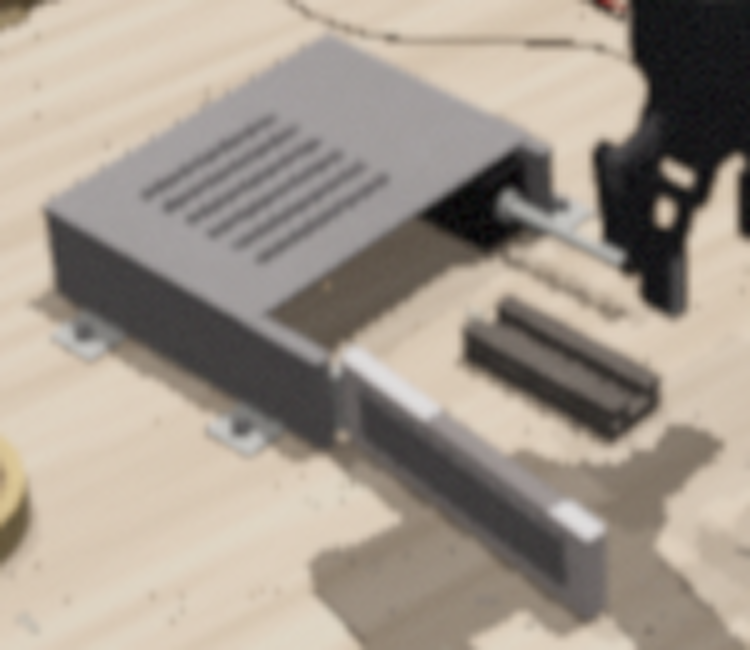

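View pics/pl1t.png

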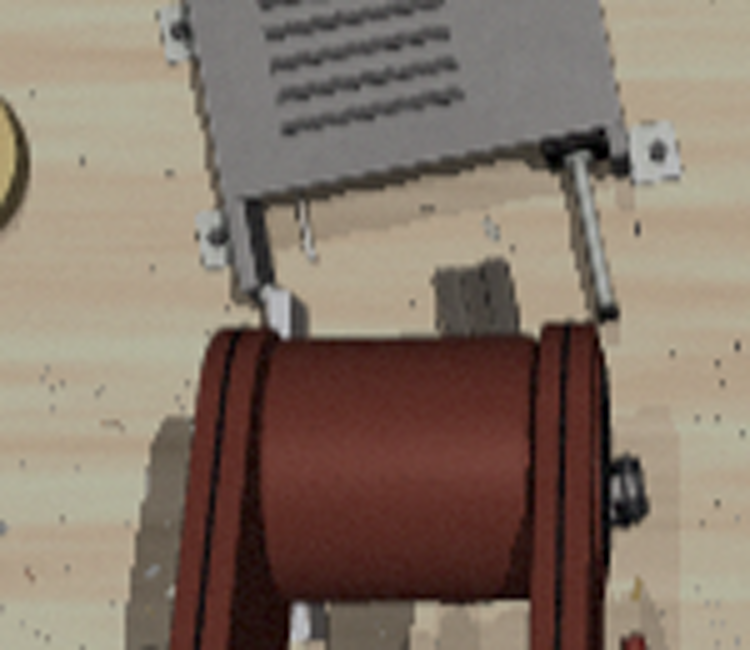

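The mould sits in line with the lane, about 5 mm over the threshold, and the door is about square. I'll push it in from behind with the nearly closed fingers.

```bash
python3 - <<'E'
from h import *
gripper_to(.008)
move_l(lk(-.14,-.012,.013),feed=.25);st()
r=move_l(lk(-.06,-.012,.013),feed=.08,max_force=15);st(r)
r=move_l(lk(.0215,-.012,.013),feed=.08,max_force=15);st(r)
snap("scene","in1",(165,200,315,330),5)
E
```

```text
t 26.2 tcp [0.4808 0.0827 0.0133] lk [-0.1399 -0.012 ] F [-0.1 -0.9  0. ] op 0.0078
False t 27.35 tcp [0.5597 0.0976 0.0131] lk [-0.0596 -0.012 ] F [-0.2  0.5  0.2] op 0.0083
False t 28.52 tcp [0.6394 0.1127 0.0131] lk [ 0.0215 -0.012 ] F [-0.5  0.7 -0.9] op 0.0078
```

View pics/in1.png

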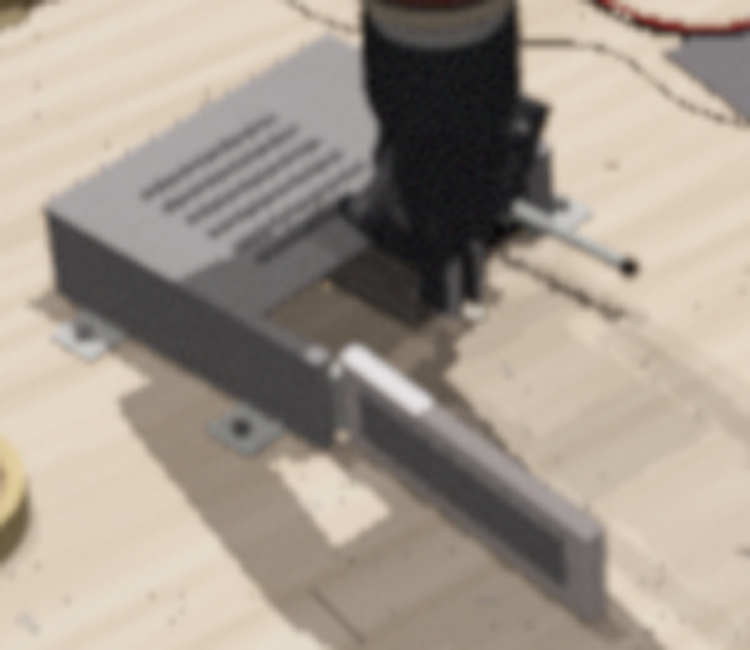

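```bash
python3 - <<'E'
from h import *
move_l(lk(-.06,-.012,.013),feed=.2);move_l(lk(-.1,-.03,.14),feed=.3)
gripper_to(0)
snap("scene","in2",(200,220,300,300),8);st()
d=get_image("scene")[1]
E
```

```text
t 30.02 tcp [0.5227 0.0726 0.1385] lk [-0.1006 -0.0297] F [ 0.5 -0.   0.2] op -0.0
```

View pics/in2.png

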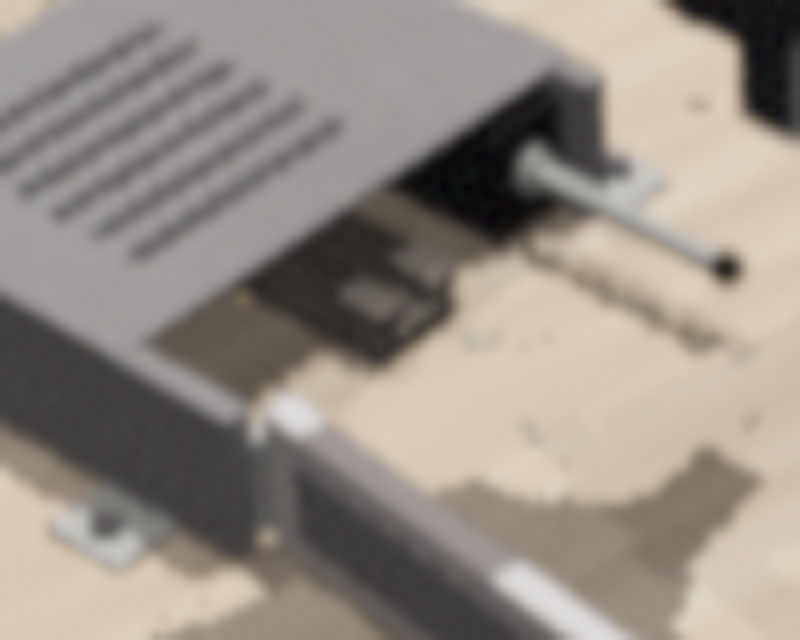

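```bash
python3 - <<'E'
from h import *
f=lambda p:((np.array(p)+.5)/8-.5+[200,220])
for p,z in(((375,363),0),((448,310),0),((375,335),.022),((450,285),.022)): 
    w=cast("scene",f(p),z)[0];print(p,z,w.round(3),tolk(w).round(4))
for th in(1.2,1.4,1.57):print(th,arc(th,.15,-.035),lk(*arc(th,.15,-.035),0))
E
```

```text
(375, 363) 0 [0.651 0.131 0.   ] [0.0363 0.0038]
(448, 310) 0 [0.658 0.098 0.   ] [ 0.037  -0.0301]
(375, 335) 0.022 [0.639 0.138 0.022] [0.0262 0.013 ]
(450, 285) 0.022 [0.645 0.106 0.022] [ 0.0256 -0.0198]
1.2 [-0.15248838  0.0662677 ] [np.float64(0.45385007444229053), np.float64(0.1572629935261426), 0]
1.4 [-0.15376631  0.09699567] [np.float64(0.4468817296650316), np.float64(0.18721767684108237), 0]
1.57 [-0.15002782  0.12288054] [np.float64(0.44574273094706873), np.float64(0.21334631040776214), 0]
```

The mould's rear end is at about x = 0.03, y from -0.03 to +0.004. It is fully inside, clear of the door's sweep and in the lane. Next is the door.

```bash
python3 - <<'E'
from h import *
p=arc(1.6,.14,-.04)
move_l(lk(-.15,.0,.14),feed=.3);move_l(lk(*p,.14),feed=.3);move_l(lk(*p,.026),feed=.2,max_force=12);st("outside")
for th in np.linspace(1.5,.4,8):
    r=move_l(lk(*arc(th,.14,-.012),.026),feed=.2,max_force=25)
    if r: st("F %.2f"%th);break
st("swept")
for th,rr in((.3,.145),(.2,.15),(.1,.157),(.04,.162)):
    r=move_l(lk(*arc(th,rr,-.0085),.024),feed=.07,max_force=25)
    st(("th",th,r))
    if r:break
E
```

```text
outside t 31.73 tcp [0.4561 0.224  0.0268] lk [-0.1379  0.1314] F [ 0.6 -0.3  0.9] op -0.0
swept t 33.89 tcp [0.5581 0.073  0.0261] lk [-0.0657 -0.0359] F [-0.7  0.3 -0.1] op -0.0001
('th', 0.3, False) t 34.31 tcp [0.5734 0.0645 0.0231] lk [-0.0522 -0.0471] F [-3.5  3.1 -0.1] op -0.0
('th', 0.2, False) t 34.68 tcp [0.5866 0.0578 0.0222] lk [-0.0406 -0.0562] F [-4.6  3.3 -2.1] op -0.0
('th', 0.1, False) t 35.08 tcp [0.6018 0.0503 0.0218] lk [-0.027  -0.0663] F [-6.9  2.  -2.3] op 0.0002
('th', 0.04, False) t 35.39 tcp [0.6117 0.0459 0.0216] lk [-0.0181 -0.0725] F [-5.7  1.6 -3. ] op -0.0002
```

```bash
python3 - <<'E'
from h import *
move_l(lk(-.010,-.074,.022),feed=.04);st()
x=-.010
while x<.010:
    x+=.0015
    r=move_l(lk(x,-.074,.022),feed=.03,max_force=22)
    s=observe();f=np.linalg.norm(s["ft_force"][:2]);print(round(x,4),tolk(s["eef_pos"]).round(4),f.round(1),r)
    if r or f>16: break
hold(.2)
move_l(lk(-.06,-.074,.022),feed=.1);st("back");hold(.5)
snap("scene","cl1",(165,200,295,300),6)
E
```

```text
t 35.67 tcp [0.6175 0.0462 0.0206] lk [-0.0123 -0.0733] F [-6.5  1.4  1.3] op 0.0003
-0.0085 [-0.0111 -0.0733] 7.8 False
-0.007 [-0.0098 -0.0733] 7.9 False
-0.0055 [-0.0084 -0.0733] 8.2 False
-0.004 [-0.0069 -0.0733] 9.5 False
-0.0025 [-0.0054 -0.0733] 8.7 False
-0.001 [-0.0039 -0.0733] 9.0 False
0.0005 [-0.0026 -0.0733] 9.7 False
0.002 [-0.0011 -0.0732] 9.5 False
0.0035 [ 0.0002 -0.0731] 10.6 False
0.005 [ 0.0004 -0.0731] 15.8 False
0.0065 [ 0.0005 -0.0731] 21.3 False
back t 39.44 tcp [0.5719 0.0365 0.0225] lk [-0.059  -0.0743] F [ 0.5 -0.1 -0.4] op 0.0002
```

View pics/cl1.png

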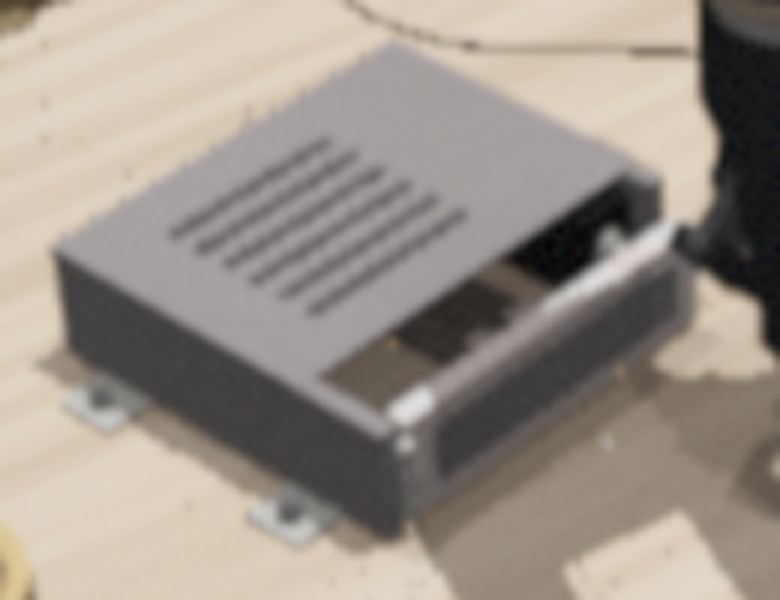

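The door is flush and latched, with the mould visible behind it. I'll retreat clear and check the final state in both views, including the bystanders.

```bash
python3 - <<'E'
from h import *
move_l(lk(-.1,-.074,.2),feed=.3)
set_joints([-1.375,.22,1.526,0,1.395,-.126]);hold(.3)
for n in("top","scene"):
    p,d=snap(n,"fin_"+n); o=cv2.imread(f"pics/{n}0.png")
    df=cv2.absdiff(o,p[...,::-1].copy()).max(-1)>45
    m=cv2.morphologyEx(df.astype(np.uint8),cv2.MORPH_OPEN,np.ones((2,2)))
    k,l,s,c=cv2.connectedComponentsWithStats(m);print(n,[x[:5].tolist() for x in s[1:] if x[4]>6])
p=cv2.imread("pics/fin_top.png");q=cv2.imread("pics/fin_scene.png")
cv2.imwrite("pics/fin.png",np.hstack([cv2.resize(p[110:220,220:330],(400,400)),cv2.resize(q[200:300,185:285],(400,400))]))
st()
E
```

```text
top [[274, 185, 16, 9, 117], [142, 243, 43, 32, 655], [625, 390, 6, 10, 52], [635, 391, 5, 9, 43], [608, 402, 32, 29, 456]]
scene [[240, 253, 4, 3, 10], [163, 337, 40, 44, 917]]
 t 43.66 tcp [ 0.1979 -0.593   0.2319] lk [-0.5434 -0.6233] F [-0.1 -0.8  0.2] op -0.0004
```

View pics/fin.png

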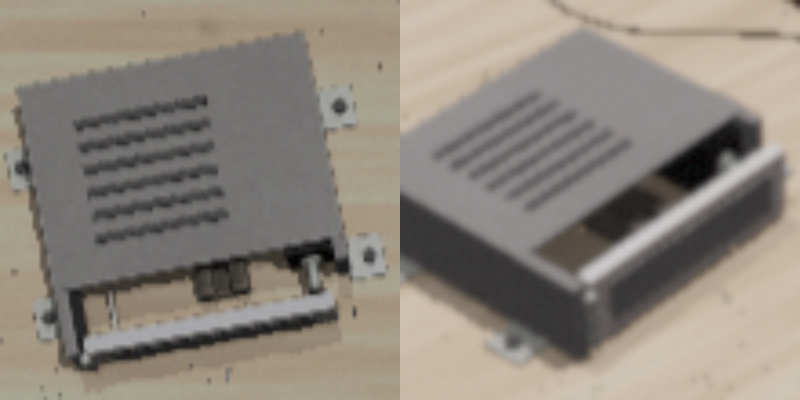

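The door edge lies exactly where it did at the start, the mould is inside behind it, and nothing else has changed apart from the gripper closed at lower right. Handing in.

```bash
python3 -c "
from plant import *
job_done()"
```

```text
the job is handed in; nothing more can be done
```

The front mould is inside the locker and the door is latched shut, flush with the front. I handed the job in at about 44 s on the robot's clock, with the arm back at its start pose and touching nothing.

- **Opening:** My first press, at about 8 N, stopped short of the latch's stop, so the door sprang back flush. The second press reached the hard stop at about 18 N and freed the latch. I then swung the door open to about square.
- **Mould:** I gripped it at its middle, set it down in line with the doorway, and pushed it in from behind along the lane. It lies flat, with its rear end about 30 mm behind the front plane and about 10 mm clear of the door's inward travel.
- **Closing:** I swung the door shut and pressed it to the stop, which took about 21 N, then let go. It stayed flush.

**Last checks:** Comparing both cameras with the starting pictures, the only changes were the mould's old and new places and the gripper itself, now closed. The door's edge showed no change, and the bystanders look unmoved. The two cameras disagreed by up to about 7 mm on single points of the locker, so I used the average. Touching the door showed that was accurate enough.

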